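# Load a jig plate into the pan and slide it onto the heat

### The job

Take the aluminium jig plate off its leaning wooden rest and stand it upright, the same edge down, in the slot of the rack inside the saucepan, setting it down rather than dropping it. Then slide the pan along the hot plate, without lifting or tipping it, from the square tile to the round heating disc, so that it sits centred on the disc with the plate still standing in the slot. Do not disturb the other things on the bench.

Things in the scene. Friction and masses are not known exactly. Their poses are not given: they have to be found in the camera images.
- plate: Flat aluminium jig plate, 10 thick (x), 100 wide (y), 120 high (z), 0.28 kg; a window 48 wide x 34 high begins 46 above the bottom edge. Origin: middle of the bottom edge, which stands on the rest's ledge; z runs up the plate, x through its thickness. It starts leaning 35 degrees from vertical, top towards the rest's -x (the robot side). Either face may end up in front.
- rest: Fixed wooden rest, base 140 x 120 x 12, a V cradle: a ledge under the plate and a 10 thick backboard behind the plate's lower 50, on the robot side; the plate's upper 70 is free on both faces. Origin: on the bench, 45 below the plate's origin. z up, x away from the robot at yaw 0.
- pan: Loose steel saucepan, 0.55 kg, rim diameter 150, 50 high, floor 5 thick. Origin: centre of the underside; z up; handle along its -x, towards the robot. Inside, fixed to it, an aluminium rack: two upright bars along the pan's y leave one slot across the middle, 14 wide (x), 108 long (y), 40 deep, its bars 45 above the underside; flared lips above (mouth 24 wide) reach 56 above the underside.
- pan_slot (a point): Centre of the slot's floor, on the pan's inner floor, 5 above the pan's underside; axes as the pan (x across the slot, y along it).
- pan_handle (a point): Grip point in the middle of the pan's straight black handle, 122 from the pan's centre and 45 above its underside; handle bar 90 long (along the pan's x, 75 to 165 from the centre), 18 wide, 14 high.
- stove: Two-place electric bench hot plate, fixed (cold), 240 (x) x 420 (y) x 45 high with a flat smooth steel top. Origin: on the bench under its centre; the two marked places lie 100 either way along its y.
- heater: Round dark heating disc 190 in diameter, flush with the hot plate's top (under 2 proud, no edge to catch). Origin: its centre, at the height of the top, 45 above the bench. The place where the pan must end.
- landing: Square pale tile 190 x 190, flush with the hot plate's top. Origin: its centre, 45 above the bench. The place where the pan starts. It may be either the left or right place.
- jar: Bystander: flux jar, diameter 52, 65 high, origin under its centre.
- dish: Bystander: shallow glass dish, diameter 100, 25 high, origin under its centre.
- hammer: Bystander: hammer lying on the bench, origin on its underside.
- wrench: Bystander: wrench lying on the bench behind the hot plate, origin on its underside.
- oil: Bystander: oil bottle, diameter 44, 110 high, origin under its centre.
- mouthpiece: Bystander: brass mouthpiece standing on its cup, largest diameter 27, 78 high, origin under its centre.
Mind the look-alikes: they are no part of the job. What is shaped like the pan but blue is not meant.

How it is judged (in metres and radians):
On the way:
1. the plate stands upright and released in the pan's slot while the pan is still on the square tile (x of plate in the frame of pan between -0.007 and 0.007 m and y of plate in the frame of pan between -0.012 and 0.012 m and z of plate in the frame of pan between -0.001 and 0.011 m and angle between plate's own z axis and vertical below 0.15 rad and contact force between the fingers and plate below 0.1 N and horizontal distance between pan and landing below 0.04 m), for 0.2 s.
At the end, for the whole second after the job is handed in: The plate stands upright (within 0.15 rad) in the slot with its bottom edge on the pan's floor (within 6 mm), within 7 mm across the slot and 12 mm along it; the pan sits flat on the hot plate with its centre within 20 mm of the heating disc's centre; both are at rest and released (x of plate in the frame of pan between -0.007 and 0.007 m and y of plate in the frame of pan between -0.012 and 0.012 m and z of plate in the frame of pan between -0.001 and 0.011 m and angle between plate's own z axis and vertical below 0.15 rad and horizontal distance between pan and heater below 0.02 m and z of pan in the frame of stove between 0.041 and 0.049 m and angle between pan's own z axis and vertical below 0.05 rad and linear speed of each of pan, plate below 0.02 m/s and contact force between the fingers and pan below 0.1 N and contact force between the fingers and plate below 0.1 N); the robot touches nothing.
It fails at once if the pan was lifted more than 10 mm off the hot plate, or tipped more than 0.15 rad (z of pan in the frame of stove above 0.055 m or angle between pan's own z axis and vertical above 0.15 rad).
It fails at once if the plate was dropped: falling or tumbling at more than 0.5 m/s with no finger on it (linear speed of plate above 0.5 m/s and contact force between the fingers and plate below 0.1 N).
It fails at once if a bystander was moved more than 30 mm (distance of any of jar, dish, hammer, wrench, oil, mouthpiece from where it was at the start of the episode above 0.03 m).
It also fails if it takes over 64 s, if anything falls off the work surface, if the arm or the gripper's body presses on something with over 40 N, if the wrist force passes 120 N, or if a joint passes its speed limit or range.

### The arm

A 6-joint arm with a two-finger parallel gripper is mounted at the origin on the work surface. World frame = base frame: x ahead of the robot, y to its left, z up, the work surface at z = 0. Lengths are in mm, angles in degrees, forces in N, time in s.
With the tool pointing down it reaches from about 300 to 750 mm from the base axis. Payload 8.5 kg.
Tool frame: the origin (TCP) lies at the very end of the fingers, on their centre line; the grasp point (between the pads) lies 19 mm behind it; y points along the fingers, x is the direction in which the jaws open and shut, and the axes are right-handed (so a half turn about y gives the same grasp; the last joint's range is limited). The gripper opens to 85 mm and grips with 20 to 120 N. Pads are 22 mm wide; open, the fingers measure 114 mm over their backs; the gripper's body (76 mm by 85 mm) begins 54 mm behind the grasp point. The pads swing forward as they close: fully open they stand 13 mm farther back than shut.
Start: joints at [-85.502, 21.807, 74.336, -0, 83.858, -12.336], TCP at [159.27, -526.416, 231.322] pointing down, gripper open.
Joint ranges: [-178.18, 178.18], [-50.72, 133.34], [12.68, 142.11], [-81.47, 261.47], [9.98, 163.14], [-165.26, 165.26]. Speed limits (degrees/s): [136.94, 136.94, 180, 180, 180, 180].

### API

Orientations are given as a 3x3 rotation matrix whose columns are the frame's x, y, z axes.
In Python, from plant import manip gives the robot as it stands. Calls block until the motion is done:
- manip.goto(position, orientation): joint-space move of the TCP to a pose.
- manip.movel(position, max_speed=150, frame=None): straight line of the TCP; frame=None keeps the orientation; max_speed is the mean speed in mm/s.
- manip.move_joints(angles): joint-space move.
- manip.release() and manip.gripper_close(grip_force=None): open the fingers fully, or close them until they stop; grip_force is the grip in N (None keeps the last).
- manip.dwell(seconds).
- manip.solve_ik(position, orientation): joint angles nearest the present ones, or None.
- manip.grab_frame(name): name is "scene" or "top" or "wrist"; returns a dict with "image" (420x560x3 uint8, red, green, blue), "camera_matrix" (3x3 intrinsics, pixels), "R" (3x3) and "t" (3): a world point X has camera coordinates R X + t. Camera axes: x right, y down, z forward; pixel columns grow to the right and rows downward; lengths in mm; the calibration is good to about 2 mm. A picture is of the moment at which its call begins. There is no depth.
A pose or a line that the arm cannot do raises manip.IKError and nothing moves.
- manip.sign_off(): hands the job in, once; it reports no verdict.
Readings, each from a call of its own:
- manip.current_clock(): time.
- manip.current_q(): joint angles.
- manip.current_joint_velocities(): joint speeds.
- manip.current_tau(): joint torques, N m.
- manip.current_tool_pos(): TCP position.
- manip.current_ee_rot(): TCP orientation.
- manip.current_wrist_force(): force on the tool from outside, world axes, zero at the start.
- manip.current_moment(): the same for the moment, N m.
- manip.current_finger_gap(): finger opening in mm.
Only numpy, scipy, OpenCV 4.12 (cv2) and the standard library are available. Lean on these libraries where they do the work, as an engineer would, in place of code of your own. Each camera call takes 0.05 s, during which the arm holds its last target.

## Working session

There is one attempt and no reset: what is moved stays moved. The work goes in short steps, each a Python script; the robot and the scene stay as the last script left them, time stands still between calls to the robot, and variables do not carry over. Pictures are saved under pics/ and viewed, and the job is handed in when it is done.

```bash
ls; mkdir -p pics; cat > h.py <<'E'
from plant import manip
import numpy as np, cv2
np.set_printoptions(precision=2,suppress=True)
def grab(n,fn):
    f=manip.grab_frame(n); cv2.imwrite('pics/'+fn+'.png',f['image'][:,:,::-1]); np.savez('pics/'+fn+'.npz',**{k:np.array(v) for k,v in f.items()}); return f
def load(fn): return dict(np.load('pics/'+fn+'.npz'))
def ray(f,u,v):
    d=np.linalg.solve(f['camera_matrix'],[u,v,1.]); R=f['R']; o=-R.T@f['t']; d=R.T@d; return o,d/np.linalg.norm(d)
def onz(f,u,v,z):
    o,d=ray(f,u,v); return o+d*(z-o[2])/d[2]
def proj(f,X):
    c=f['R']@np.array(X,float)+f['t'].ravel(); p=f['camera_matrix']@c; return p[:2]/p[2]
def tri(f1,p1,f2,p2):
    o1,d1=ray(f1,*p1);o2,d2=ray(f2,*p2)
    s=np.linalg.lstsq(np.stack([d1,-d2],1),o2-o1,rcond=None)[0]
    a=o1+s[0]*d1;b=o2+s[1]*d2
    return (a+b)/2,np.linalg.norm(a-b)
E
python3 - <<'E'
from h import *
for n in ['scene','top','wrist']:
    f=grab(n,n+'0'); print(n,f['camera_matrix'],-f['R'].T@f['t'],f['R'])
print(manip.current_clock(),manip.current_ee_rot())
E
```

```text
pics
scene [[459.41   0.   273.46]
 [  0.   459.41 209.92]
 [  0.     0.     1.  ]] [1434.53 -432.2   660.11] [[ 0.4   0.92  0.01]
 [ 0.46 -0.19 -0.87]
 [-0.79  0.35 -0.5 ]]
top [[460.51   0.   285.52]
 [  0.   460.51 204.96]
 [  0.     0.     1.  ]] [ 252.58  -37.67 1383.28] [[-0.   -1.   -0.  ]
 [-0.98  0.   -0.21]
 [ 0.21  0.   -0.98]]
wrist [[297.     0.   281.  ]
 [  0.   297.   210.34]
 [  0.     0.     1.  ]] [ 228.43 -505.04  373.42] [[ 0.29 -0.96 -0.  ]
 [-0.92 -0.28  0.28]
 [-0.27 -0.08 -0.96]]
0.15 [[ 0.29 -0.    0.96]
 [-0.96  0.    0.29]
 [-0.   -1.    0.  ]]
```

View pics/scene0.png

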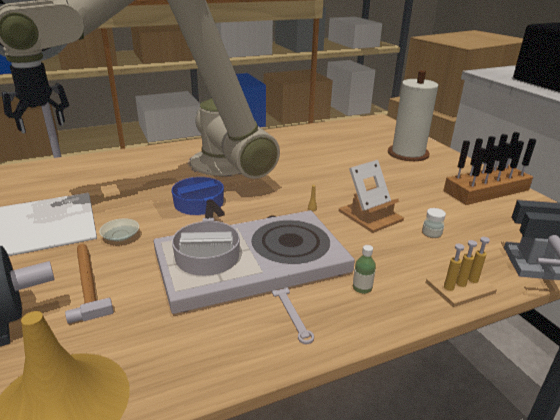

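View pics/top0.png

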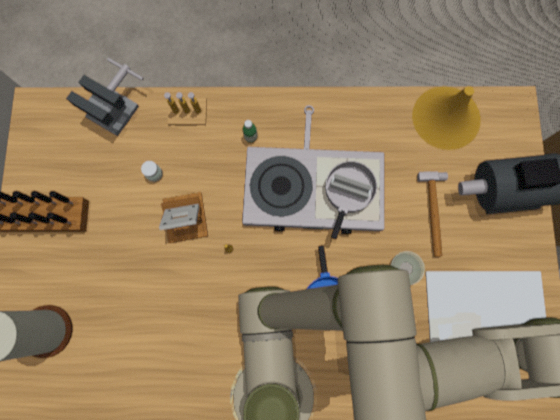

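View pics/wrist0.png

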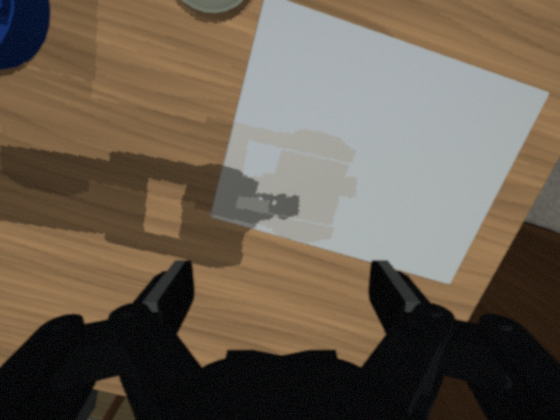

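```bash
python3 - <<'E'
from h import *
f=load('top0')
for n,u,v,z in [('rest base c',186,218,12),('plate top',183,213,140),('pan rim c',350,188,95),('handle end',336,236,90),('heater',281,186,45),('landing',349,189,45),('mouthp',229,249,40),('oil',249,132,60),('jar',151,171,30),('bluepan',325,290,30),('hammer',435,215,10),('stoveTL',247,149,45),('stoveTR',384,151,45),('stoveBR',383,229,45),('stoveBL',244,226,45),('dish',407,267,10)]: print(n,onz(f,u,v,z))
q=manip.current_q(); R=manip.current_ee_rot()
D=lambda a:np.array([[-np.sin(a),0,np.cos(a)],[np.cos(a),0,np.sin(a)],[0,-1,0]])
def down(a): # tool x horizontal at heading a
    x=np.array([np.cos(a),np.sin(a),0]);y=np.array([0,0,-1.]);return np.stack([x,y,np.cross(x,y)],1)
print(down(np.radians(-73))-R)
for p,a in [((400,-190,300),-90),((400,-190,300),-110),((380,200,300),-90),((380,200,300),-60)]:
    print(p,a,manip.solve_ik(p,down(np.radians(a))))
E
cat >> h.py <<'E'
def down(a):
    a=np.radians(a);x=np.array([np.cos(a),np.sin(a),0]);y=np.array([0,0,-1.]);return np.stack([x,y,np.cross(x,y)],1)
E
```

```text
rest base c [510.91 265.84  12.  ]
plate top [500.82 246.38 140.  ]
pan rim c [ 582.06 -222.05   95.  ]
handle end [ 443.24 -178.64   90.  ]
heater [601.61 -22.4   45.  ]
landing [ 591.76 -226.11   45.  ]
mouthp [413.07 129.79  40.  ]
oil [767.81  74.86  60.  ]
jar [653.99 375.3   30.  ]
bluepan [ 294.73 -149.36   30.  ]
hammer [ 518.54 -489.45   10.  ]
stoveTL [718.62  81.45  45.  ]
stoveTR [ 710.97 -336.61   45.  ]
stoveBR [ 470.27 -322.2    45.  ]
stoveBL [480.27  86.6   45.  ]
dish [ 361.84 -395.35   10.  ]
[[ 0.  0. -0.]
 [ 0. -0.  0.]
 [ 0. -0. -0.]]
(400, -190, 300) -90 [-40.79   8.19  82.01  -0.    89.8   49.21]
(400, -190, 300) -110 [-40.79   8.19  82.01  -0.    89.8   69.21]
(380, 200, 300) -90 [ 11.88   6.75  83.74  -0.    89.51 101.88]
(380, 200, 300) -60 [11.88  6.75 83.74  0.   89.51 71.88]
```

```bash
python3 - <<'E'
from h import *
manip.goto((560,-200,280),down(-90)); f=grab('wrist','wpan'); print(manip.current_clock())
manip.goto((480,250,300),down(-90)); f=grab('wrist','wrest'); grab('top','top1');grab('scene','scene1'); print(manip.current_clock(),manip.current_q())
E
```

```text
2.0833
3.9083 [ 14.89  18.68  67.84  -0.    93.49 104.96]
```

View pics/wpan.png

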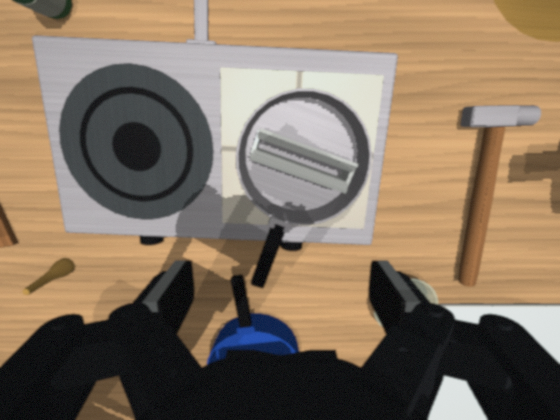

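View pics/wrest.png

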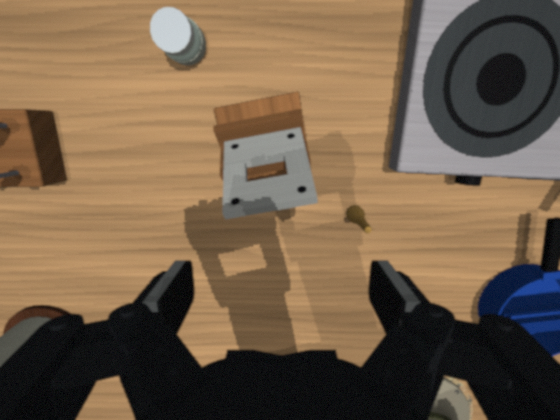

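View pics/top1.png

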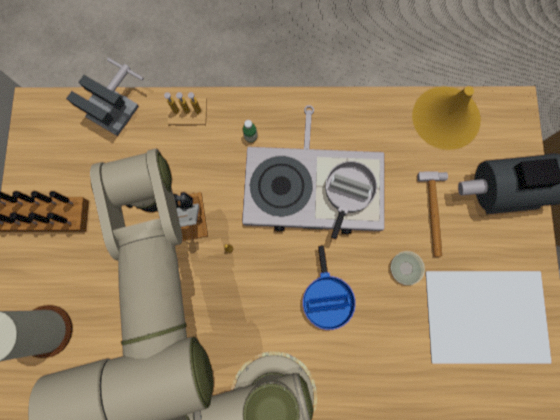

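```bash
python3 - <<'E'
from h import *
a=cv2.imread('pics/wrest.png')[85:235,195:345]; cv2.imwrite('pics/z1.png',cv2.resize(a,None,fx=4,fy=4,interpolation=cv2.INTER_CUBIC))
a=cv2.imread('pics/wpan.png')[80:295,220:380]; cv2.imwrite('pics/z2.png',cv2.resize(a,(480,645)[:2] if 0 else (446,600),interpolation=cv2.INTER_CUBIC))
E
```

```text
(no output)
```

View pics/z1.png

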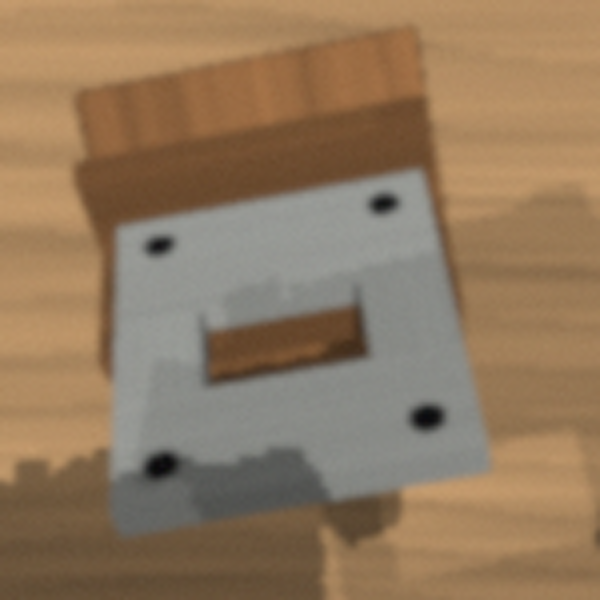

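View pics/z2.png

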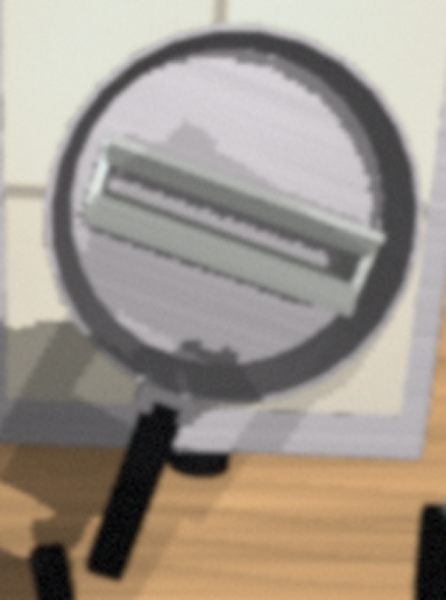

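```bash
python3 - <<'E'
from h import *
f=load('wrest')
Z=lambda x,y:(195+x/4-.4,85+y/4-.4)
s,c=np.sin(np.radians(35)),np.cos(np.radians(35))
z=lambda a,b:45+a*c+b*s
L=[('botL',116,227,0,5),('botR',424,168,0,5),('winL',207,383,80,5),('winR',367,352,80,5),('topR',490,468,120,5),('topL',118,532,120,5),('topRb',490,468,120,-5),('topLb',118,532,120,-5)]
P={}
for n,x,y,a,b in L:
    P[n]=onz(f,*Z(x,y),z(a,b)); print(n,P[n])
for A,B,a,b in [('botL','botR',0,5),('winL','winR',80,5),('topL','topR',120,5),('topLb','topRb',120,-5)]:
    d=P[B]-P[A]; m=(P[A]+P[B])/2; ydir=-d/np.linalg.norm(d); yaw=np.arctan2(-ydir[0],ydir[1]); h=np.array([np.cos(yaw),np.sin(yaw)])
    print(A,np.linalg.norm(d),np.degrees(yaw),'origin',m[:2]-h*(-a*s+b*c))
# base of rest far edge top corners z=12 and plate in top view
print(onz(f,*Z(78,93),12),onz(f,*Z(417,28),12))
f=load('wpan'); k=2.79
Z=lambda x,y:(220+x/k-.3,80+y/k-.3)
lip=[onz(f,*Z(*p),101) for p in [(108,138),(385,240),(348,315),(85,230)]]
print(np.array(lip)); 
for i in range(4): print(np.linalg.norm(lip[i]-lip[(i+1)%4]),end=' ')
print('lip c',np.mean(lip,0)); d=lip[1]-lip[0]; print(np.degrees(np.arctan2(d[0],-d[1]))); d=lip[2]-lip[3]; print(np.degrees(np.arctan2(d[0],-d[1])))
# rim: left 45, right 415, top 22, bottom ~ 405
for n,p in dict(l=(45,205),r=(417,215),t=(232,22),b=(225,405)).items(): print('rim',n,onz(f,*Z(*p),95))
print('handle',onz(f,*Z(161,410),97),onz(f,*Z(106,572),97))
for p in [(137,147)]: print('heater',onz(f,*p,45))
print('stove',[onz(f,*p,45) for p in [(34,38),(396,55),(371,244),(67,232)]])
print('tile',[onz(f,*p,45) for p in [(221,67),(383,75),(369,231),(222,226)]])
E
```

```text
botL [529.89 324.18  47.87]
botR [548.05 224.66  47.87]
winL [490.95 288.73 113.4 ]
winR [499.58 243.88 113.4 ]
topR [474.75 212.68 146.17]
topL [457.66 309.55 146.17]
topRb [473.24 211.96 140.43]
topLb [455.82 310.71 140.43]
botL 101.16693461473992 10.341546759653982 origin [534.94 273.69]
winL 45.668074322950176 10.888050124791153 origin [536.3 274.2]
topL 98.37345940676171 10.003832980206969 origin [529.95 272.36]
topLb 100.27776508065409 10.003832980206964 origin [536.34 274.  ]
[572.67 341.42  12.  ] [593.17 225.49  12.  ]
[[ 625.58 -176.67  101.  ]
 [ 587.23 -283.04  101.  ]
 [ 557.49 -270.44  101.  ]
 [ 591.34 -166.97  101.  ]]
113.07603207834724 32.290587035488535 108.86267191261544 35.58671877401265 lip c [ 590.41 -224.28  101.  ]
-19.826535368848795
-18.112136492697484
rim l [ 600.31 -151.06   95.  ]
rim r [ 596.13 -296.41   95.  ]
rim t [ 666.46 -222.74   95.  ]
rim b [ 517.66 -222.58   95.  ]
handle [ 516.22 -195.84   97.  ] [ 440.36 -171.08   97.  ]
heater [603.35 -20.65  45.  ]
stove [array([724.56,  79.05,  45.  ]), array([ 706.24, -332.43,   45.  ]), array([ 472.25, -323.27,   45.  ]), array([490.67,  89.92,  45.  ])]
tile [array([ 694.13, -130.8 ,   45.  ]), array([ 685.17, -319.51,   45.  ]), array([ 491.23, -318.98,   45.  ]), array([ 498.82, -120.54,   45.  ])]
```

```bash
cat >> h.py <<'E'
PL=np.array([536.,274.,45.]); PY=np.radians(10.3)
PAN=np.array([591.2,-224.,45.]); PANY=-18.8
s35,c35=np.sin(np.radians(35)),np.cos(np.radians(35))
def plate_axes(yaw=PY):
    h=np.array([np.cos(yaw),np.sin(yaw),0]);k=np.array([0,0,1.])
    return c35*h+s35*k, np.array([-np.sin(yaw),np.cos(yaw),0]), -s35*h+c35*k
def grasp_R(sg):
    xp,yp,zp=plate_axes(); x=sg*xp; y=-zp; return np.stack([x,y,np.cross(x,y)],1)
E
python3 - <<'E'
from h import *
xp,yp,zp=plate_axes()
for sg in (1,-1):
    R=grasp_R(sg)
    for d in (78,190): print(sg,d,manip.solve_ik(PL+zp*d,R))
    print(' up',manip.solve_ik(PL+zp*78+[0,0,110],R))
    for a in (PANY,PANY+180):
        print('  place',a,manip.solve_ik(PAN+[0,0,83],down(a)),manip.solve_ik(PAN+[0,0,190],down(a)))
hp=PAN+[-122*np.cos(np.radians(PANY)),-122*np.sin(np.radians(PANY)),45]
print(hp)
for a in (PANY+90,PANY-90): print(manip.solve_ik(hp-[0,0,19],down(a)),manip.solve_ik(hp+[12,203,-19],down(a)))
print('blue handle end',onz(load('wpan'),238,277,45))
E
```

```text
1 78 [ 18.46  22.49 108.12 -17.88  15.37  23.98]
1 190 [ 19.98   8.3  108.47 -11.44  29.09  17.99]
 up [18.46 12.5  99.05 -8.37 34.01 13.65]
  place -18.8 [-31.46  34.77  69.41  -0.    75.82 -12.66] [-31.46  30.19  59.63  -0.    90.19 -12.66]
  place 161.2 None None
-1 78 [  18.46   22.49  108.12  -17.88   15.37 -156.02]
-1 190 [  19.98    8.3   108.47  -11.44   29.09 -162.01]
 up None
  place -18.8 [-31.46  34.77  69.41  -0.    75.82 -12.66] [-31.46  30.19  59.63  -0.    90.19 -12.66]
  place 161.2 None None
[ 475.71 -184.68   90.  ]
[ -34.53   28.34   93.93   -0.     57.74 -105.73] [-11.78  26.62  97.42  -0.    55.95 -82.98]
[-34.53  28.34  93.93  -0.    57.74  74.27] [-11.78  26.62  97.42  -0.    55.95  97.02]
blue handle end [ 422.13 -138.76   45.  ]
```

```bash
python3 - <<'E'
from h import *
xp,yp,zp=plate_axes(); R=grasp_R(1)
manip.goto(PL+zp*200,R)
manip.movel(PL+zp*120,120); print(manip.current_wrist_force())
grab('scene','s_pre'); grab('wrist','w_pre')
print(manip.current_clock(),manip.current_tool_pos())
E
```

```text
[ 0.76 -0.67  1.82]
6.1833 [468.19 261.8  144.07]
```

View pics/s_pre.png

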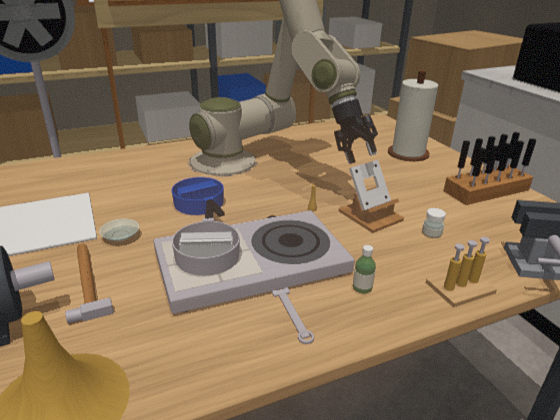

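View pics/w_pre.png

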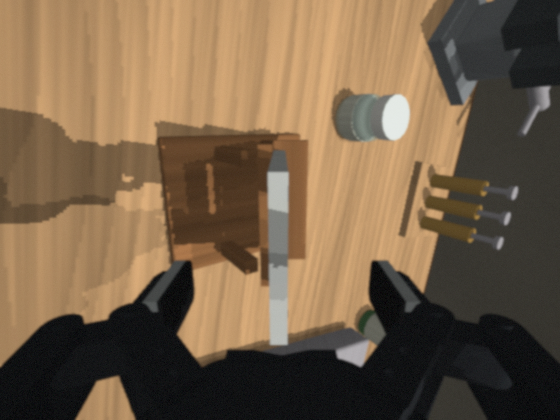

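```bash
python3 - <<'E'
from h import *
f=load('w_pre'); xp,yp,zp=plate_axes()
for p in [(268,171),(288,171),(270,345),(287,345)]:
    o,d=ray(f,*p); P=PL+zp*120; t=((P-o)@zp)/(d@zp); X=o+t*d-P; print(X@xp,X@yp)
# side face bottom? refine rows by column profile
g=f['image'][:,278].astype(int).sum(1); print(g[140:180],g[330:360])
E
```

```text
-5.567449237325832 50.005525168840315
4.09144664696392 49.991840954364896
-5.787293746081057 -51.13604666614978
4.061073082181754 -51.15768840882192
[285 293 308 303 315 307 308 311 290 273 266 264 268 265 260 263 269 271
 267 267 265 265 268 275 268 269 261 266 270 268 291 373 479 537 559 560
 566 567 565 565] [554 549 557 556 559 559 555 564 556 555 558 555 545 536 478 353 241 213
 215 206 212 209 198 188 151  99  65  50  44  65]
```

```bash
python3 - <<'E'
from h import *
xp,yp,zp=plate_axes(); R=grasp_R(1)
manip.movel(PL+zp*78-0.8*xp,80); print(manip.current_wrist_force())
manip.gripper_close(60); print(manip.current_finger_gap(),manip.current_wrist_force())
p=manip.current_tool_pos()
manip.movel(p+[0,0,40],60); print(manip.current_wrist_force())
manip.movel(p+[0,0,120],150); print(manip.current_wrist_force(),manip.current_finger_gap())
T=PAN+[0,0,5+78+90]
manip.goto((560,100,250),down(-5)); 
grab('scene','s_held');grab('wrist','w_held');grab('top','t_held')
print(manip.current_clock(),manip.current_q(),manip.current_wrist_force())
E
```

```text
[ 0.03 -0.2   0.44]
9.538887290233154 [-4.21 -1.43  3.84]
[-0.35 -0.88 -2.76]
[-0.03 -0.71 -3.58] 9.114669158218854
10.0583 [-1.67 22.99 69.37 -0.   87.65  3.22] [-0.12  0.41 -3.78]
```

View pics/s_held.png

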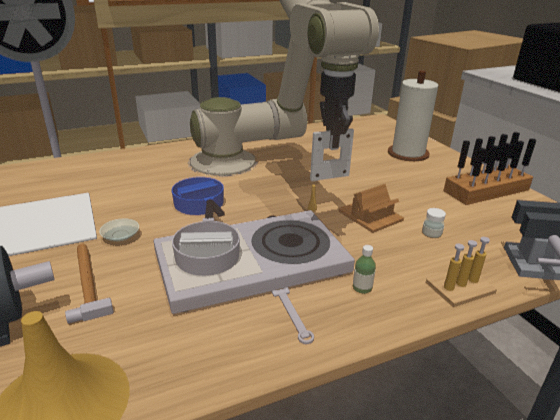

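View pics/w_held.png

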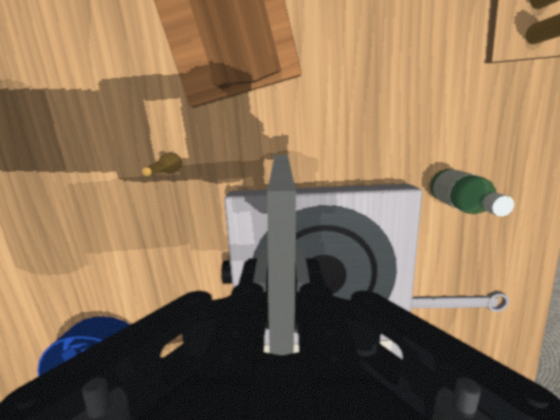

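```bash
python3 - <<'E'
from h import *
a=cv2.imread('pics/w_held.png')[140:360,220:345]; cv2.imwrite('pics/z3.png',cv2.resize(a,None,fx=3.2,fy=2.7,interpolation=cv2.INTER_CUBIC)) 
a=cv2.imread('pics/s_held.png')[120:190,295:370]; cv2.imwrite('pics/z4.png',cv2.resize(a,None,fx=7,fy=7,interpolation=cv2.INTER_CUBIC)) 
print(manip.current_tool_pos(),manip.current_ee_rot())
E
```

```text
[559.21 101.22 249.72] [[ 1.   -0.    0.09]
 [-0.09 -0.    1.  ]
 [-0.   -1.   -0.  ]]
```

View pics/z3.png

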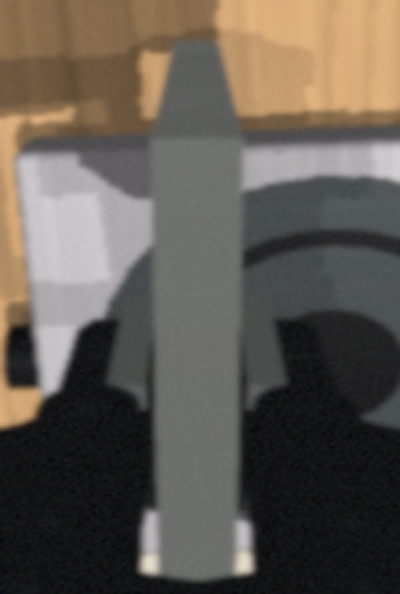

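View pics/z4.png

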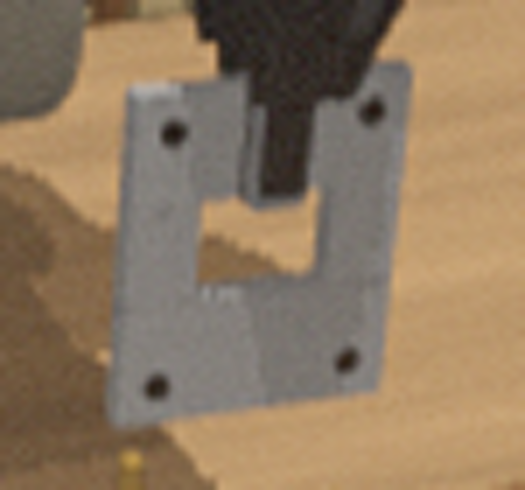

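```bash
python3 - <<'E'
from h import *
f=load('w_held'); R=manip.current_ee_rot(); 
manip.dwell(0.2); f2=grab('wrist','w_held2'); T=manip.current_tool_pos(); print(T, manip.current_clock(), -f['R'].T@f['t']+f2['R'].T@f2['t'])
f=f2
for p,dz in [((267.5,191.1),42),((295.9,191.1),42),((274.7,155.2),-78),((287.2,155.2),-78),((270,354.8),42),((295,354.8),42)]:
    X=onz(f,*p,T[2]+dz); print(p,(X-T)@R)
E
```

```text
[559.75 100.48 250.1 ] 10.3083 [-0.3   0.39 -0.92]
(267.5, 191.1) [ -4.44 -42.    49.88]
(295.9, 191.1) [  5.4  -42.    49.86]
(274.7, 155.2) [-4.33 78.   49.81]
(287.2, 155.2) [ 4.84 78.   49.79]
(270, 354.8) [ -4.45 -42.   -19.14]
(295, 354.8) [  5.86 -42.   -19.16]
```

```bash
python3 - <<'E'
from h import *
manip.goto(PAN+[0,0,180],down(PANY)); manip.movel(PAN+[0,0,150],80); manip.dwell(.4)
print(manip.current_tool_pos(),manip.current_clock())
grab('scene','s_hov');grab('wrist','w_hov');grab('top','t_hov')
for n,(y0,y1,x0,x1) in dict(s_hov=(150,280,150,260),w_hov=(60,360,140,420),t_hov=(150,250,300,400)).items():
    a=cv2.imread(f'pics/{n}.png')[y0:y1,x0:x1]; k=min(800/(x1-x0),600/(y1-y0)); k=int(k*10)/10; print(n,k); cv2.imwrite(f'pics/z_{n}.png',cv2.resize(a,None,fx=k,fy=k,interpolation=cv2.INTER_CUBIC))
E
```

```text
[ 591.22 -224.05  195.18] 12.475
s_hov 4.6
w_hov 2.0
t_hov 6.0
```

View pics/z_s_hov.png

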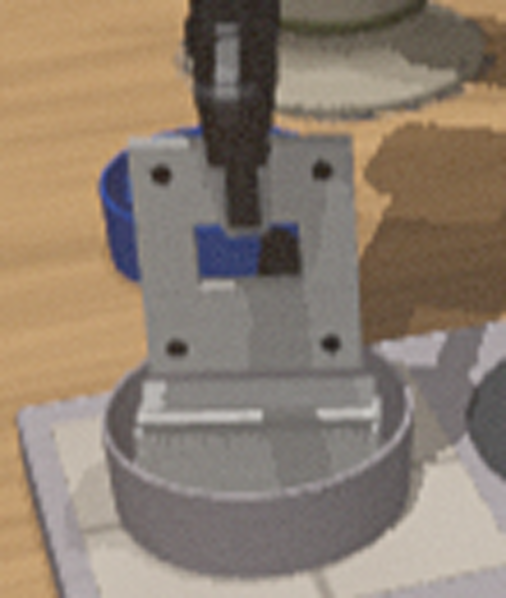

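View pics/z_w_hov.png

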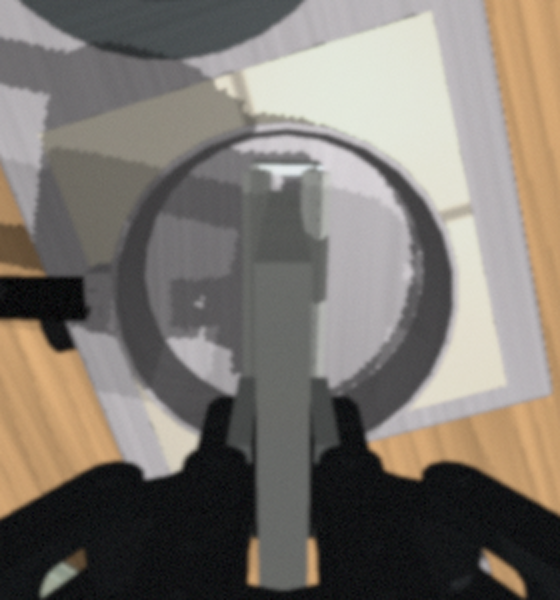

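```bash
python3 - <<'E'
from h import *
a=cv2.imread('pics/w_hov.png')[120:270,230:330]; cv2.imwrite('pics/z5.png',cv2.resize(a,None,fx=5.3,fy=4,interpolation=cv2.INTER_CUBIC))
f=load('w_hov');T=manip.current_tool_pos();R=manip.current_ee_rot()
for p in [(115,275),(455,275),(285,124)]:
    X=onz(f,140+p[0]/2-.25,60+p[1]/2-.25,95); print('rim',(X-T)@R)
# ellipse: points on rim outer
E
```

```text
rim [-70.31 100.05  12.55]
rim [ 72.69 100.07  12.36]
rim [  1.19 100.06  73.31]
```

View pics/z5.png

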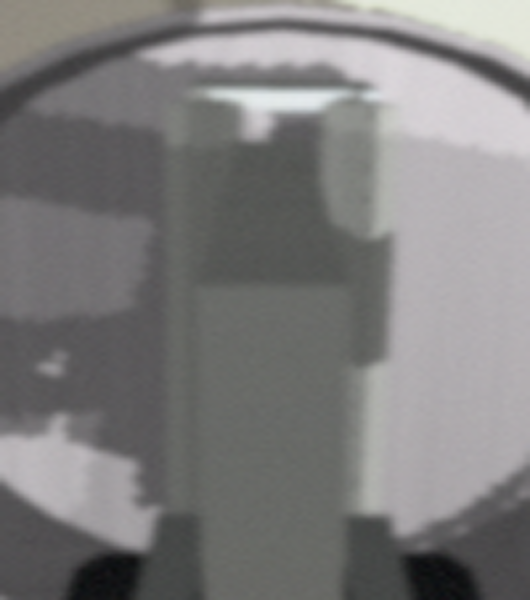

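View pics/z_t_hov.png

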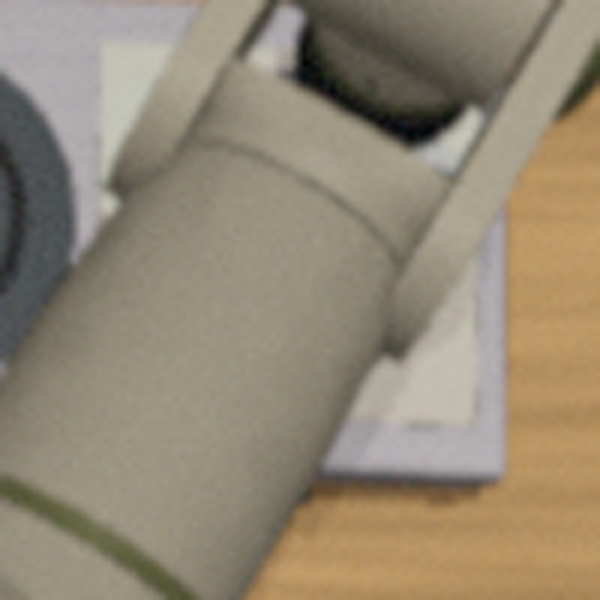

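```bash
python3 - <<'E'
from h import *
f=load('w_hov');T=manip.current_tool_pos();R=manip.current_ee_rot()
for p in [(165,200),(390,200),(167,480),(388,480),(185,90),(385,90),(240,100),(330,100)]:
    X=onz(f,230+p[0]/5.3-.4,120+p[1]/4-.4,101); print('lip',p,(X-T)@R)
# plate corner check same image
for p,dz in [((200,287),42),((350,287),42)]:
    X=onz(f,230+p[0]/5.3-.4,120+p[1]/4-.4,T[2]+dz); print('pl',(X-T)@R)
# lip corners in wpan, expressed in pan frame with PAN/PANY
g=load('wpan');k=2.79;Rp=down(PANY)
for p in [(108,138),(385,240),(348,315),(85,230)]:
    X=onz(g,220+p[0]/k-.3,80+p[1]/k-.3,101); print('wpan',(X-PAN)@Rp)
# rim circle fit with scene: rim points left/right in z_s_hov
E
```

```text
lip (165, 200) [-16.03  94.06  36.69]
lip (390, 200) [17.88 94.06 36.64]
lip (167, 480) [-16.94  94.06 -23.34]
lip (388, 480) [ 18.75  94.06 -23.39]
lip (185, 90) [-12.65  94.06  58.13]
lip (385, 90) [16.72 94.06 58.09]
lip (240, 100) [-4.58 94.06 56.22]
lip (330, 100) [ 8.66 94.06 56.2 ]
pl [ -4.58 -42.    49.68]
pl [  5.24 -42.    49.67]
wpan [ 17.29 -56.    55.89]
wpan [ 15.26 -56.   -57.17]
wpan [-16.94 -56.   -54.83]
wpan [-18.25 -56.    54.03]
```

```bash
python3 - <<'E'
from h import *
R=down(PANY); C=PAN+R@np.array([.6,0,-.7])
f0=None
for h in [60,55,50,45,40,35,30,25,20,15,10,7,4,2]:
    manip.movel(C+[0,0,83+h],30 if h<60 else 60); w=np.array(manip.current_wrist_force()); 
    if f0 is None: f0=w
    print(h,(w-f0)@R,manip.current_tool_pos()[2],manip.current_moment())
    if np.linalg.norm(w-f0)>5: print('contact'); break
print(manip.current_clock())
E
```

```text
60 [0. 0. 0.] 187.26681509774264 [ 0.   -0.06 -0.01]
55 [-1.09 -0.45  0.3 ] 182.77118730026942 [ 0.02 -0.05 -0.04]
50 [-0.6  -0.95 -1.36] 177.71909220698998 [ 0.   -0.02 -0.03]
45 [-0.34 -0.93 -0.6 ] 172.7105440086415 [ 0.03 -0.04 -0.  ]
40 [-0.19 -0.75 -0.34] 167.73605489970518 [-0.03  0.03 -0.01]
35 [-0.37 -1.06 -0.26] 162.72605805443175 [-0.02 -0.06 -0.01]
30 [-0.37 -0.91  0.04] 157.7360262422852 [-0.01  0.04 -0.04]
25 [ 0.08 -1.08 -0.58] 152.72977056244926 [-0.    0.    0.05]
20 [-1.17 -2.09  0.12] 147.74075361590877 [ 0.01 -0.04 -0.02]
15 [-1.   -1.05 -1.13] 142.70923012261585 [-0.07 -0.01 -0.05]
10 [-0.17 -0.75 -0.32] 137.7206763307929 [-0.06  0.06 -0.  ]
7 [-0.97 -0.37 -0.04] 134.76186059058227 [-0.03  0.02  0.03]
4 [ 0.96 -0.95 -1.18] 131.74405423803321 [ 0.01 -0.02 -0.05]
2 [-0.27 -0.19 -0.58] 129.84062606976542 [-0.04 -0.02  0.06]
16.8083
```

```bash
python3 - <<'E'
from h import *
R=down(PANY); C=PAN+R@np.array([.6,0,-.7])
f0=np.array(manip.current_wrist_force())
for h in [1,0,-1,-2,-3,-4]:
    manip.movel(C+[0,0,83+h],15); manip.dwell(.1); w=np.array(manip.current_wrist_force())
    print(h,(w-f0)@R,manip.current_tool_pos()[2])
    if w[2]-f0[2]>4: print('contact'); break
grab('scene','s_in'); grab('wrist','w_in'); print(manip.current_clock())
a=cv2.imread('pics/s_in.png')[150:280,150:260];cv2.imwrite('pics/z6.png',cv2.resize(a,None,fx=4.6,fy=4.6,interpolation=cv2.INTER_CUBIC))
E
```

```text
1 [-0.22 -0.33 -0.04] 129.0357913594338
0 [ 0.11 -0.18 -0.12] 127.99120342764114
-1 [-0.33 -4.06  1.17] 127.33580645143078
contact
17.9583
```

View pics/z6.png

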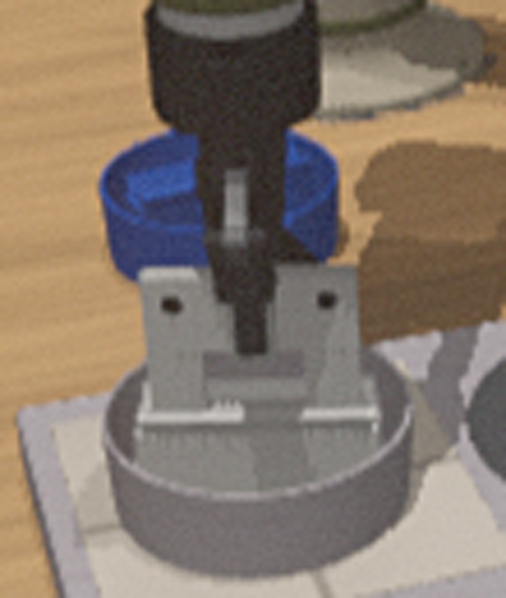

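View pics/w_in.png

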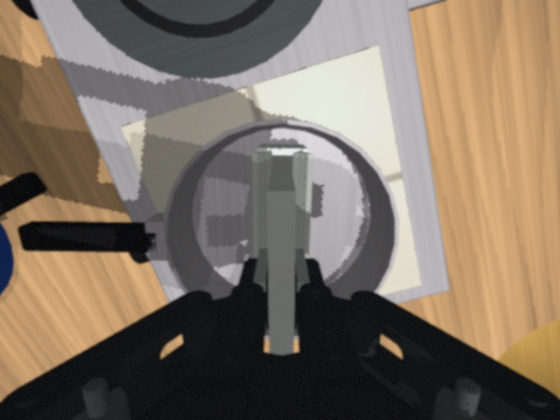

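```bash
python3 - <<'E'
from h import *
manip.release(); print(manip.current_finger_gap(),manip.current_wrist_force()); manip.dwell(.3)
p=np.array(manip.current_tool_pos()); manip.movel(p+[0,0,40],60); manip.movel(p+[0,0,130],200)
hp=PAN+down(PANY)@np.array([-122,0,0])+[0,0,45]; print(hp)
for a in (PANY-90,PANY+90): print(manip.solve_ik(hp+[0,0,120],down(a)))
manip.goto(hp+[0,0,130],down(PANY-90)); manip.dwell(.2)
grab('scene','s_rel'); grab('wrist','w_rel'); print(manip.current_clock())
a=cv2.imread('pics/s_rel.png')[150:280,150:260];cv2.imwrite('pics/z7.png',cv2.resize(a,None,fx=4.6,fy=4.6,interpolation=cv2.INTER_CUBIC))
E
```

```text
85.53356033711552 [-0.06  0.05  0.09]
[ 475.71 -184.68   90.  ]
[-34.53  18.84  82.68  -0.    78.49  74.27]
[ -34.53   18.84   82.68   -0.     78.49 -105.73]
22.05
```

View pics/z7.png

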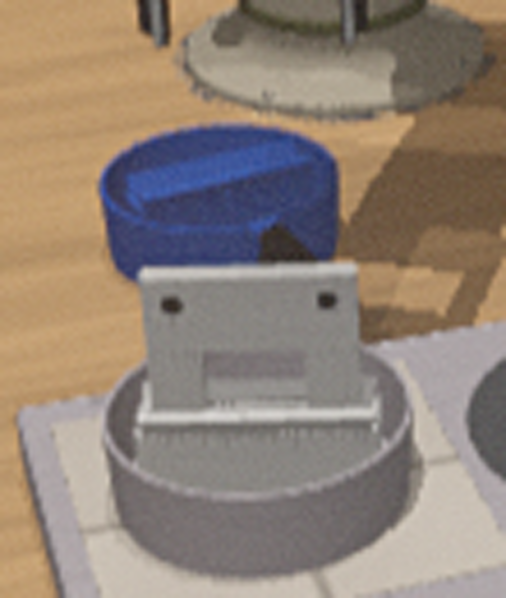

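View pics/w_rel.png

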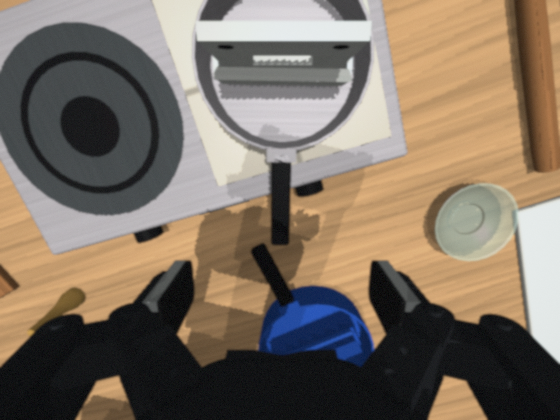

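```bash
python3 - <<'E'
from h import *
f=load('w_rel');T=np.array(manip.current_tool_pos());R=np.array(manip.current_ee_rot());print(T)
for p in [(271,170),(290,170),(272,243),(289,243)]:
    X=onz(f,*p,97); print((X-T)@R, X)
print('blue end',onz(f,257,247,50))
print('heater',onz(f,90,126,45))
E
```

```text
[ 475.8  -184.72  219.95]
[ -9.68 122.95  31.53] [ 508.76 -185.71   97.  ]
[  7.35 122.95  31.51] [ 503.26 -201.82   97.  ]
[ -9.47 122.95 -38.97] [ 441.96 -163.2    97.  ]
[  6.91 122.95 -38.98] [ 436.67 -178.7    97.  ]
blue end [ 424.73 -137.59   50.  ]
heater [604.77 -20.31  45.  ]
```

```bash
python3 - <<'E'
from h import *
R=down(PANY-90); hp=PAN+down(PANY)@np.array([-122,0,0])+[0,0,45]
G=hp-[0,0,19]+R@np.array([-1.2,0,0])
manip.movel(G+[0,0,40],150,); manip.movel(G,60); manip.dwell(.2); print(manip.current_tool_pos(),manip.current_wrist_force())
manip.gripper_close(50); manip.dwell(.2); print(manip.current_finger_gap(),manip.current_wrist_force(),manip.current_moment())
grab('scene','s_grip')
manip.movel(G+[1.2,20.3,0],40); print(manip.current_wrist_force(),manip.current_moment(),manip.current_finger_gap(),manip.current_tool_pos())
grab('scene','s_sl1'); print(manip.current_clock())
a=cv2.imread('pics/s_sl1.png')[140:300,140:360];cv2.imwrite('pics/z8.png',cv2.resize(a,None,fx=3.6,fy=3.6,interpolation=cv2.INTER_CUBIC))
E
```

```text
[ 476.22 -183.62   71.29] [-0.61  0.2   0.22]
16.928026660623907 [-2.12 -2.01  3.33] [-0.29  0.31 -0.33]
[ 0.79 -3.16  4.12] [-0.49 -0.12 -0.33] 17.05534206701102 [ 477.65 -163.46   71.16]
25.525
```

View pics/z8.png

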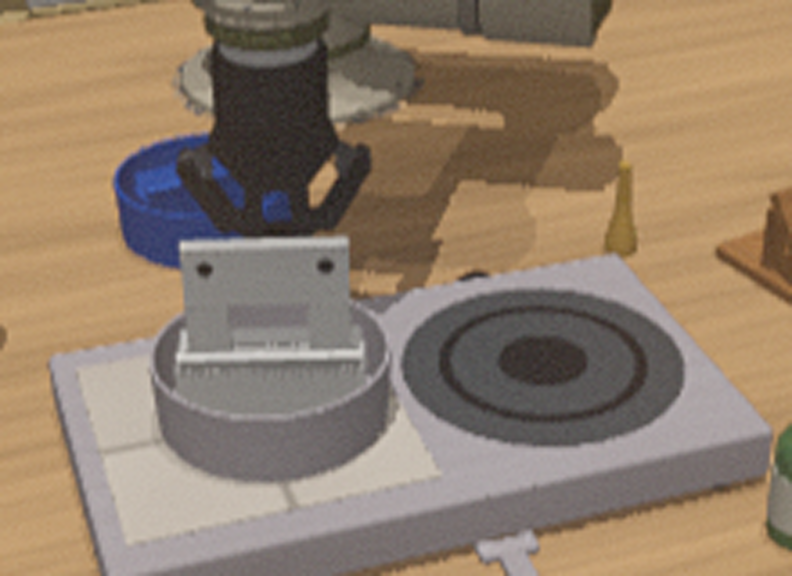

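```bash
python3 - <<'E'
from h import *
R=down(PANY-90); hp=PAN+down(PANY)@np.array([-122,0,0])+[0,0,45]
G=hp-[0,0,19]+R@np.array([-1.2,0,0])
manip.movel(G+[12,203,0],40); manip.dwell(.3); print(manip.current_wrist_force(),manip.current_moment(),manip.current_tool_pos())
grab('scene','s_end'); grab('wrist','w_end'); print(manip.current_clock())
a=cv2.imread('pics/s_end.png')[140:300,140:360];cv2.imwrite('pics/z9.png',cv2.resize(a,None,fx=3.6,fy=3.6,interpolation=cv2.INTER_CUBIC))
E
```

```text
[ 0.18 -7.74  4.94] [-1.2  -0.01 -0.6 ] [487.96  18.69  71.14]
30.65
```

View pics/z9.png

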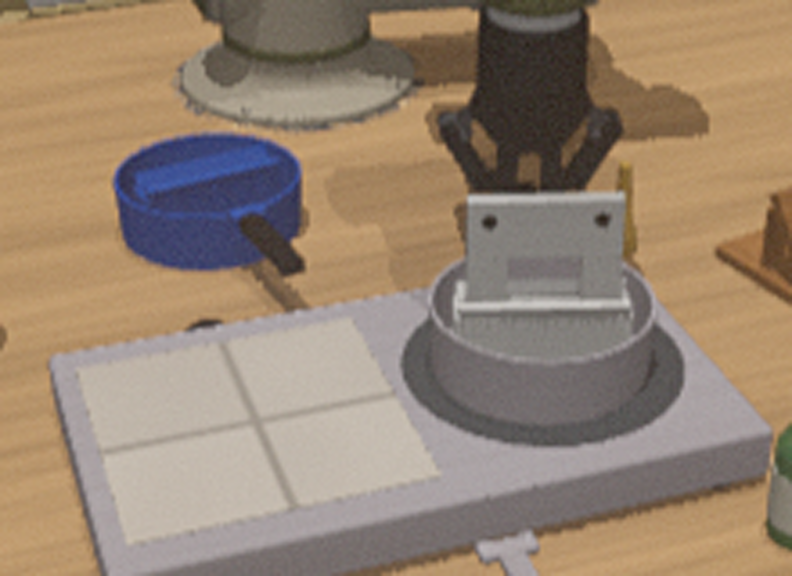

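View pics/w_end.png

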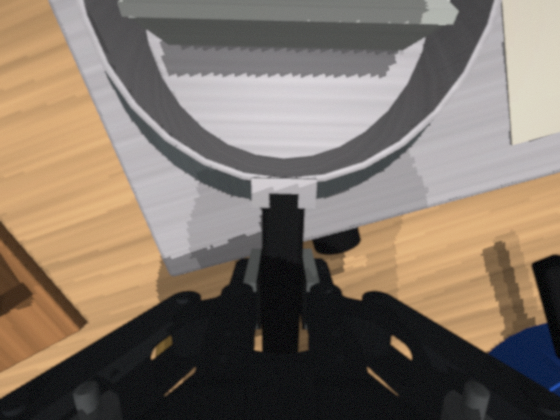

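```bash
python3 - <<'E'
from h import *
manip.release(); manip.dwell(.2); p=np.array(manip.current_tool_pos())
manip.movel(p+[0,0,60],60); manip.movel(p+[0,0,200],200); manip.dwell(.2)
grab('scene','s_f'); grab('wrist','w_f'); grab('top','t_f'); print(manip.current_clock(),manip.current_wrist_force())
E
```

```text
33.8667 [ 0.63 -0.69 -0.4 ]
```

View pics/w_f.png

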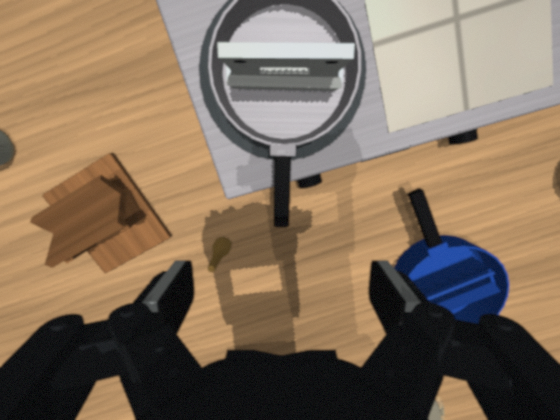

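View pics/s_f.png

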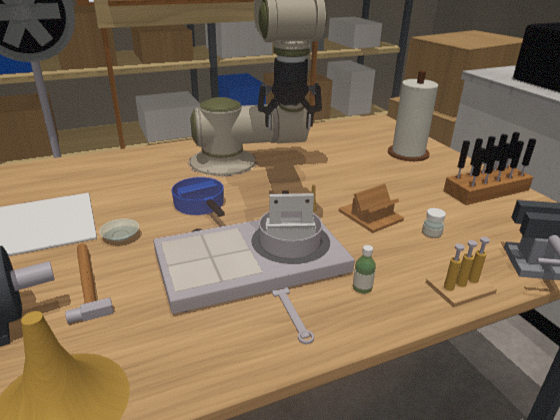

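```bash
python3 - <<'E'
from h import *
manip.goto((560,-20,310),down(-90)); manip.dwell(.2)
grab('wrist','w_g'); print(manip.current_clock())
a=cv2.imread('pics/w_g.png')[50:260,180:400];cv2.imwrite('pics/z10.png',cv2.resize(a,None,fx=2.8,fy=2.8,interpolation=cv2.INTER_CUBIC))
E
```

```text
34.5667
```

View pics/z10.png

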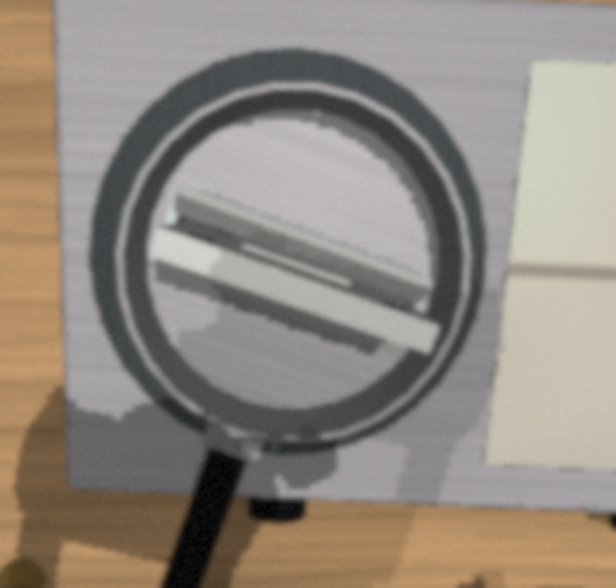

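```bash
python3 - <<'E'
from h import *
f=load('w_g'); Z=lambda p:(180+p[0]/2.8-.3,50+p[1]/2.8-.3)
r=np.array([onz(f,*Z(p),95) for p in [(117,260),(470,260),(294,83),(294,438)]]); d=np.array([onz(f,*Z(p),45) for p in [(91,250),(485,250),(288,48),(288,454)]])
for a in (r,d): print(a[0,1]-a[1,1],a[2,0]-a[3,0],'c',(a[2,0]+a[3,0])/2,(a[0,1]+a[1,1])/2)
# plate top edge upper-face corners z=170
P=[onz(f,*Z(p),170) for p in [(158,226),(440,324),(430,355),(153,262)]]; print(np.mean(P,0),np.linalg.norm(P[0]-P[1]),np.linalg.norm(P[1]-P[2]))
E
```

```text
148.20519024616678 146.15712190451882 c 604.5186718920587 -22.84383415397441
187.9356775915663 189.5380063057279 c 603.7068681037492 -20.755534155838134
[603.08 -23.38 170.  ] 99.52651079127341 10.978515460554213
```

```bash
python3 - <<'E'
from h import *
manip.dwell(.3); print(manip.current_wrist_force(),manip.current_clock()); manip.sign_off()
E
```

```text
[0.17 0.55 0.35] 34.8667
the job is handed in; nothing more can be done
```

The plate is standing in the pan's slot, the pan is on the heating disc, and the job was handed in at about 34.9 s of the 64 s allowed. The robot reports no verdict, so these are my own checks.

- **Plate:** I gripped it above its window, lifted it straight up off the rest and lowered it into the slot. It touched the pan floor at the expected height with about 4 N before I released it. The pan was still on the tile when I let go.
- **Pan:** I gripped the handle and slid it about 203 mm at constant height. The tool height changed by less than 0.3 mm and the readings stayed below about 10 N. I then released it and backed off.
- **Last picture:** The pan's rim centre is about 2 mm from the disc's centre. The middle of the plate's top edge is about 1.5 mm from the pan's centre, which fits a plate standing upright in the slot.
- **Bystanders:** They all look unmoved in the last scene picture, judged by eye rather than measured.
- **Disagreements:** Different views disagreed by up to 2–4 mm on the disc's centre and about 2 mm on the pan's. Before insertion, the rim and the rack lip disagreed by about 1 mm along the slot. No check failed.

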